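# Build a two-deck kiln setting

### The arm

A 7-joint arm with a two-finger parallel gripper is mounted at the origin on a cart in front of the work surface, level with it; the furniture and walls round the work are solid. World frame = base frame: x ahead of the robot, y to its left, z up, the work surface at z = 0. Lengths are in mm, angles in rad, forces in N, time in s.
With the tool pointing down it reaches from about 400 to 900 mm from the base axis. Payload 5.5 kg.
Tool frame: the origin (TCP) lies between the finger pads; the fingertips stand 14 mm ahead of it and the grasp point (between the pads) lies 5 mm behind it; z points along the fingers, y is the line along which they close (so a half turn about z gives the same grasp; the last joint's range is limited). The gripper opens to 85 mm and grips with 20 to 120 N. Pads are 22 mm wide; open, the fingers measure 114 mm over their backs; the gripper's body (76 mm by 85 mm) begins 54 mm behind the grasp point. The pads swing forward as they close: fully open they stand 13 mm farther back than shut.
Start: joints at [-0.9, 0.501, -0.427, 1.55, 0.221, 1.138, -0.21], TCP at [257.748, 596.712, 245.31] pointing down, gripper open.
Joint ranges: [-2.88, 2.88], [-0.31, 2.03], [-1.54, 1.56], [0.2, 2.42], [-1.41, 4.55], [0.19, 2.02], [-2.57, 2.57]. Speed limits (rad/s): [2.57, 2.57, 3.14, 3.14, 3.14, 3.14, 3.14].

### API

Orientations are given as a rotation vector (axis times angle).
In Python, from bench import bot, capture, camera_info, workorder gives the robot as it stands.
- The arm moves only by the tool step_arm, never from a script. Its argument "commands" is a list of rows, each a list of 3 entries, a list of its own where there are three numbers: the finger opening in mm, from 0 to 85.4, then the shift along the tool's x, y, z in units of 25 mm (1.0 is 25 mm), then the turn, a rotation vector about the tool's x, y, z in rad. In form: [[gripper, [dx, dy, dz], [wx, wy, wz]], ...]. A call has 1 to 20 rows; each row shifts and turns the commanded pose from where the row before left it, along the tool's axes as they then stand; what a row does not reach is not made up. A row lasts 1/10 s, in which the tool goes at most 50 mm and 8.59 degrees, less where a joint would pass 70% of its speed; a pose out of reach is approached as far as the arm can. A call is refused whole if a number of a shift passes 1 or a number of a turn 0.15, either way. A call with a gripper value outside its range is refused whole. The fingers move at their own pace and stop on an object; "newtons" is the grip in N (left out, the last holds). Time passes only in rows, so rows that do not move let the fingers close. It gives the time, the measured TCP pose, the force, the opening and the grip force at its end, in the units of the state.
- bot.get_state(): the state, without advancing time (a new reading comes with each control period).
- capture(name): name is "scene" or "top" or "wrist"; returns the picture (480x640x3 uint8, red, green, blue); there is no depth.
- camera_info(name): a dict with "fx", "fy", "cx", "cy" (pixels), "T" (4x4, takes a point from camera to world coordinates). Camera axes: x right, y up, looking along -z (the intrinsics and any distortion apply to the point x, -y, -z); pixel columns grow to the right and rows downward; lengths in mm; the calibration is good to about 2 mm. A picture is of the moment at which its call begins: read the wrist's pose just before it. camera_info takes no time and is no camera call; for the wrist camera it gives the pose at the moment of the call.
- workorder.job_done(): hands the job in; it is judged then, once.
The state is a dict: "time_s": time; "joint_pos": joint angles; "joint_vel": joint speeds; "joint_efforts": joint torques, N m; "tcp_pos": TCP position; "orientation": TCP orientation; "force": force on the tool from outside, world axes, zero at the start; "torque": the same for the moment, N m; "opening": finger opening in mm; "grasp_force": force on a finger pad.
Only numpy, scipy, OpenCV 4.12 (cv2) and the standard library are available. Lean on these libraries where they do the work, as an engineer would, in place of code of your own. Each camera call takes 0.05 s, during which the arm holds its last target. There are 200 camera calls.

### The job

Build the kiln setting on the wide kiln shelf lying on the bench: stand the two short props upright on its two ring marks, then lay the narrow kiln shelf level across them, centred over the wide shelf and in line with it, and last set the cone pack upright on the middle of the narrow shelf, lengthwise along it. Leave the tall prop and the pigment jar standing where they are.

Things in the scene. Friction and masses are not known exactly. Their poses are not given: they have to be found in the camera images.
- lower_shelf: wide kiln shelf, fixed: flat buff slab 200 x 110 x 16 mm lying on the bench with a pale top. Origin: centre of its underside; x along its 200 mm length, z up, top face at z = 16 mm. Two dark ring marks (43 mm across) are on its top, centred at x = -58 mm and x = +58 mm, y = 0 of its frame; each takes one short prop, either prop on either ring
- upper_shelf: narrow kiln shelf, loose: flat buff slab 170 x 60 x 14 mm with a pale top, about 0.3 kg, lying flat on the bench. Origin: centre of its underside; x along its 170 mm length, y across its 60 mm width, z up. Either way round will do
- prop_a: one of the two short kiln props, loose: upright buff solid cylinder 34 mm in diameter and 60 mm high, with a dark spot in its top. Origin: centre of its underside, z up along its axis
- prop_b: the other short kiln prop, the same as prop_a: upright cylinder 34 mm in diameter and 60 mm high. Origin: centre of its underside, z up along its axis
- tall_prop: the odd kiln prop, loose: same cylinder of 34 mm diameter but 90 mm high, not needed and to be left standing where it is. Origin: centre of its underside, z up
- cone_pack: cone pack, loose: clay bar 62 x 20 x 14 mm standing on the bench with a row of three thin cones, 11 mm across at the foot, rising out of its top to 46 mm above its underside. Origin: centre of its underside; x along the 62 mm bar, y across its 20 mm width, z up. Hold it by the bar's long sides, 14 mm high. Either way round will do
- jar: small round glass pigment jar with a dark lid, loose, 42 mm in diameter and 58 mm high, a bystander to be left standing where it is. Origin: centre of its underside, z up
Mind the look-alikes: they are no part of the job. What is shaped like the upper_shelf but yellow is not meant. Leave any red or turquoise look-alike of the prop_b alone.

How it is judged (in metres and radians):
On the way, in this order (a step that is already met when the one before it is completed fails the run):
1. both short props stand on the ring marks of the wide shelf, released (((x of prop_a in the frame of lower_shelf between 0.046 and 0.07 m and y of prop_a in the frame of lower_shelf between -0.012 and 0.012 m and z of prop_a in the frame of lower_shelf between 0.012 and 0.02 m and angle between each of prop_a, prop_b's own z axis and vertical below 0.06 rad and x of prop_b in the frame of lower_shelf between -0.07 and -0.046 m and y of prop_b in the frame of lower_shelf between -0.012 and 0.012 m and z of prop_b in the frame of lower_shelf between 0.012 and 0.02 m) or (x of prop_a in the frame of lower_shelf between -0.07 and -0.046 m and y of prop_a in the frame of lower_shelf between -0.012 and 0.012 m and z of prop_a in the frame of lower_shelf between 0.012 and 0.02 m and angle between each of prop_a, prop_b's own z axis and vertical below 0.06 rad and x of prop_b in the frame of lower_shelf between 0.046 and 0.07 m and y of prop_b in the frame of lower_shelf between -0.012 and 0.012 m and z of prop_b in the frame of lower_shelf between 0.012 and 0.02 m)) and contact force between the fingers and prop_a below 0.1 N and linear speed of each of prop_a, prop_b below 0.02 m/s and contact force between the fingers and prop_b below 0.1 N), for 0.2 s.
2. the narrow shelf lies level on both props, released (((x of prop_a in the frame of lower_shelf between 0.046 and 0.07 m and y of prop_a in the frame of lower_shelf between -0.012 and 0.012 m and z of prop_a in the frame of lower_shelf between 0.012 and 0.02 m and angle between each of prop_a, prop_b's own z axis and vertical below 0.06 rad and x of prop_b in the frame of lower_shelf between -0.07 and -0.046 m and y of prop_b in the frame of lower_shelf between -0.012 and 0.012 m and z of prop_b in the frame of lower_shelf between 0.012 and 0.02 m) or (x of prop_a in the frame of lower_shelf between -0.07 and -0.046 m and y of prop_a in the frame of lower_shelf between -0.012 and 0.012 m and z of prop_a in the frame of lower_shelf between 0.012 and 0.02 m and angle between each of prop_a, prop_b's own z axis and vertical below 0.06 rad and x of prop_b in the frame of lower_shelf between 0.046 and 0.07 m and y of prop_b in the frame of lower_shelf between -0.012 and 0.012 m and z of prop_b in the frame of lower_shelf between 0.012 and 0.02 m)) and x of upper_shelf in the frame of lower_shelf between -0.012 and 0.012 m and y of upper_shelf in the frame of lower_shelf between -0.012 and 0.012 m and z of upper_shelf in the frame of lower_shelf between 0.072 and 0.08 m and angle between the x axis of upper_shelf and the x axis of lower_shelf, either way round below 0.14 rad and angle between the z axis of upper_shelf and the z axis of lower_shelf, either way round below 0.035 rad and contact force between the fingers and upper_shelf below 0.1 N and linear speed of upper_shelf below 0.02 m/s), for 0.2 s.
3. the cone pack stands on the middle of the narrow shelf, released (((x of prop_a in the frame of lower_shelf between 0.046 and 0.07 m and y of prop_a in the frame of lower_shelf between -0.012 and 0.012 m and z of prop_a in the frame of lower_shelf between 0.012 and 0.02 m and angle between each of prop_a, prop_b's own z axis and vertical below 0.06 rad and x of prop_b in the frame of lower_shelf between -0.07 and -0.046 m and y of prop_b in the frame of lower_shelf between -0.012 and 0.012 m and z of prop_b in the frame of lower_shelf between 0.012 and 0.02 m) or (x of prop_a in the frame of lower_shelf between -0.07 and -0.046 m and y of prop_a in the frame of lower_shelf between -0.012 and 0.012 m and z of prop_a in the frame of lower_shelf between 0.012 and 0.02 m and angle between each of prop_a, prop_b's own z axis and vertical below 0.06 rad and x of prop_b in the frame of lower_shelf between 0.046 and 0.07 m and y of prop_b in the frame of lower_shelf between -0.012 and 0.012 m and z of prop_b in the frame of lower_shelf between 0.012 and 0.02 m)) and x of upper_shelf in the frame of lower_shelf between -0.012 and 0.012 m and y of upper_shelf in the frame of lower_shelf between -0.012 and 0.012 m and z of upper_shelf in the frame of lower_shelf between 0.072 and 0.08 m and angle between the x axis of upper_shelf and the x axis of lower_shelf, either way round below 0.14 rad and angle between the z axis of upper_shelf and the z axis of lower_shelf, either way round below 0.035 rad and x of cone_pack in the frame of upper_shelf between -0.012 and 0.012 m and y of cone_pack in the frame of upper_shelf between -0.012 and 0.012 m and z of cone_pack in the frame of upper_shelf between 0.01 and 0.018 m and angle between the x axis of cone_pack and the x axis of upper_shelf, either way round below 0.2 rad and angle between cone_pack's own z axis and vertical below 0.08 rad and contact force between the fingers and cone_pack below 0.1 N and linear speed of cone_pack below 0.02 m/s), for 0.2 s.
At the end, for the whole second after the job is handed in: A short prop stands upright on each ring mark (12 mm); the narrow shelf lies level on both, centred over the wide shelf (12 mm) and in line (8 degrees); the cone pack stands upright on its middle (12 mm), lengthwise (11 degrees). 12 mm is along and across. All released, at rest (all of step 3 and contact force between the fingers and prop_a below 0.1 N and linear speed of each of prop_a, prop_b, upper_shelf below 0.02 m/s and contact force between the fingers and prop_b below 0.1 N and contact force between the fingers and upper_shelf below 0.1 N); the robot touches nothing.
It fails at once if the tall prop is moved more than 25 mm or knocked over (distance of tall_prop from where it was at the start of the episode above 0.025 m or angle between tall_prop's own z axis and vertical above 0.5 rad).
It fails at once if the pigment jar is moved more than 25 mm or knocked over (distance of jar from where it was at the start of the episode above 0.025 m or angle between jar's own z axis and vertical above 0.5 rad).
It also fails if it takes over 109 s, if anything falls off the work surface, if the arm or the gripper's body presses on something with over 40 N, if the wrist force passes 120 N, or if a joint passes its speed limit or range.

## Working session

There is one attempt and no reset: what is moved stays moved. The work goes in short steps, Python scripts to look and compute and a tool call to move; the robot and the scene stay as the last step left them, time stands still between calls to the robot, and variables do not carry over. Pictures are saved under pics/ and viewed, at most 14 in all, crops included, and the job is handed in when it is done.

Besides the shell and the picture viewer there is one more tool, called after "Request:" as name(argument=value, ...) on one line, values as JSON. step_arm: Moves the arm, as the interface text tells. Its arguments: {"type":"object","properties":{"commands":{"type":"array","items":{"type":"array"}},"newtons":{"type":"number"}},"required":["commands"]}

```bash
mkdir -p pics; python3 - <<'E'
from bench import bot,capture,camera_info
import cv2
for n in("top","scene"):
    cv2.imwrite(f"pics/{n}0.png",capture(n)[:,:,::-1]); c=camera_info(n); print(n,c)
print(bot.get_state())
E
```

```text
top {'fx': 594.754590996063, 'fy': 594.754590996063, 'cx': 317.5185342465914, 'cy': 239.2799433957398, 'T': array([[ 2.28088475e-02,  9.87746318e-01, -1.54392255e-01,
         2.86767760e+02],
       [-9.99692342e-01,  2.10287036e-02, -1.31535462e-02,
         8.55995606e+01],
       [-9.74569787e-03,  1.54644772e-01,  9.87922070e-01,
         1.43742528e+03],
       [ 0.00000000e+00,  0.00000000e+00,  0.00000000e+00,
         1.00000000e+00]])}
scene {'fx': 555.1496226695485, 'fy': 555.1496226695485, 'cx': 315.1186772127362, 'cy': 239.13482927712462, 'T': array([[ 7.73102347e-01,  4.78890686e-01, -4.15904404e-01,
        -1.06888403e+02],
       [-6.34268405e-01,  5.79510150e-01, -5.11733892e-01,
        -6.54664762e+02],
       [-4.04377132e-03,  6.59417696e-01,  7.51765888e-01,
         1.15233933e+03],
       [ 0.00000000e+00,  0.00000000e+00,  0.00000000e+00,
         1.00000000e+00]])}
{'time_s': 0.1, 'joint_pos': array([-0.89981503,  0.50178866, -0.42679448,  1.55134741,  0.2207873 ,
        1.13833146, -0.21027319]), 'joint_vel': array([-0.00104546, -0.00128968, -0.00045249, -0.0041744 ,  0.00163451,
        0.00112051,  0.00037135]), 'joint_efforts': array([-1.20937321e-02, -5.70805049e+01, -5.83892047e+00, -2.81747550e+01,
        1.04669103e-02,  5.41682282e-03,  4.46745148e-06]), 'tcp_pos': array([257.56998948, 596.1181219 , 244.3394169 ]), 'orientation': array([-6.35933546e-01, -3.07610862e+00,  2.78191932e-03]), 'force': array([ 0.38927231, -0.21329097,  0.06631154]), 'torque': array([ 0.00817757, -0.00245458,  0.02351298]), 'grasp_force': 0.0, 'opening': 85.62186953098148}
```

View pics/top0.png

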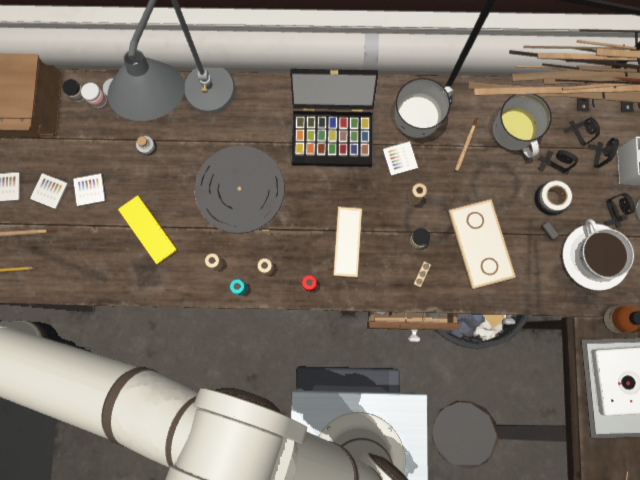

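View pics/scene0.png

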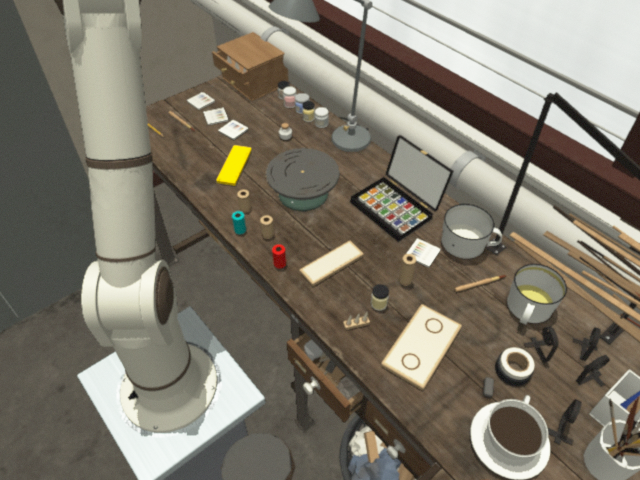

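The top view shows the short props at (212,261) and (265,266), the narrow shelf at (347,242) and the wide shelf at (482,244). The cone pack is at (423,274), the jar at (420,238) and the tall prop at (420,191). The scene view confirms which prop is tall.

```bash
cat > h.py <<'E'
import numpy as np,cv2
from bench import bot,capture,camera_info
def px2w(uv,z,ci):
    uv=np.atleast_2d(np.asarray(uv,float)); T=ci["T"]
    d=np.c_[(uv[:,0]-ci["cx"])/ci["fx"],-(uv[:,1]-ci["cy"])/ci["fy"],-np.ones(len(uv))]@T[:3,:3].T
    return (T[:3,3]+d*((z-T[2,3])/d[:,2])[:,None])[:,:2]
def w2px(p,ci):
    q=(np.atleast_2d(p)-ci["T"][:3,3])@ci["T"][:3,:3]
    return np.c_[ci["cx"]-ci["fx"]*q[:,0]/q[:,2],ci["cy"]+ci["fy"]*q[:,1]/q[:,2]]
def blobs(img,lo,hi,amin=60):
    m=cv2.inRange(img,lo,hi); n,l,s,c=cv2.connectedComponentsWithStats(m)
    return [(c[i],s[i],(l==i).astype(np.uint8)) for i in range(1,n) if s[i][4]>=amin]
def rect(mask,z,ci):
    cs=cv2.findContours(mask,cv2.RETR_EXTERNAL,cv2.CHAIN_APPROX_NONE)[0]
    c=max(cs,key=cv2.contourArea)[:,0]; p=px2w(c,z,ci).astype(np.float32)
    (x,y),(w,h),a=cv2.minAreaRect(p); a=np.radians(a if w>h else a+90)
    return np.round([x,y,max(w,h),min(w,h)],1), round(float((a+np.pi/2)%np.pi-np.pi/2),3)
E
python3 - <<'E'
from h import *
im=cv2.imread("pics/top0.png"); ci=camera_info("top")
for p in [(212,261),(265,266),(347,242),(482,215),(418,278),(420,191)]: print(p,im[p[1],p[0]])
for c,s,m in blobs(im,(120,150,160),(240,255,255),20):
    if 190<c[0]<530 and 170<c[1]<300: print(c.round(1),s, *[rect(m,z,ci) for z in ((14,) if s[4]>500 else (60,))])
def P(u,z):return px2w(u,z,ci).round(1)[0]
print("tall",P((420,190),90),"jar",P((420,238),58),"cone",P((423,274),14),"red",P((309,283),60),"cyan",P((238,286),60))
E
```

```text
(212, 261) [ 78  87 101]
(265, 266) [ 81  91 104]
(347, 242) [236 247 251]
(482, 215) [156 180 202]
(418, 278) [143 176 204]
(420, 191) [51 62 73]
[419. 190.] [413 184  14  13 107] (array([ 625.4, -135. ,   30.9,   29.2]), -1.55)
[481.7 243.5] [ 449  200   66   88 3499] (array([ 508.8, -291.6,  197.3,  107.4]), 0.279)
[347.3 241.6] [ 334  207   28   70 1652] (array([505.9,  32.4, 168.1,  58.2]), -0.05)
[211.6 260.3] [205 254  14  14 121] (array([446.7, 350.4,  30.8,  30.4]), 0.049)
[264.2 265.3] [258 259  14  14 119] (array([437.6, 226.1,  30.6,  30.3]), 0.035)
[421.4 274.5] [414 262  17  25 110] (array([ 426. , -139.8,   56.9,   17. ]), -0.431)
tall [ 618.1 -131.5] jar [ 510.5 -136.2] cone [ 430.4 -150.1] red [399.1 121.3] cyan [388.5 285.8]
```

```bash
python3 - <<'E'
from h import *
im=cv2.imread("pics/top0.png")
a=cv2.resize(im[170:300,190:330],None,fx=5,fy=5,interpolation=cv2.INTER_CUBIC)[:300*2]
b=cv2.resize(im[180:300,395:525],None,fx=5,fy=5,interpolation=cv2.INTER_CUBIC)
cv2.imwrite("pics/cb.png",b)
w=capture("wrist");cv2.imwrite("pics/w0.png",w[:,:,::-1]);print(camera_info("wrist"))
E
```

```text
{'fx': 386.1807423109319, 'fy': 386.1807423109319, 'cx': 320.3431343811224, 'cy': 237.13572052101065, 'T': array([[ 3.97680710e-01, -8.70465183e-01, -2.90069678e-01,
         1.82626954e+02],
       [ 9.17521458e-01,  3.76558248e-01,  1.27899411e-01,
         6.27566958e+02],
       [-2.10385403e-03, -3.17008283e-01,  9.48420436e-01,
         3.73336808e+02],
       [ 0.00000000e+00,  0.00000000e+00,  0.00000000e+00,
         1.00000000e+00]])}
```

View pics/cb.png

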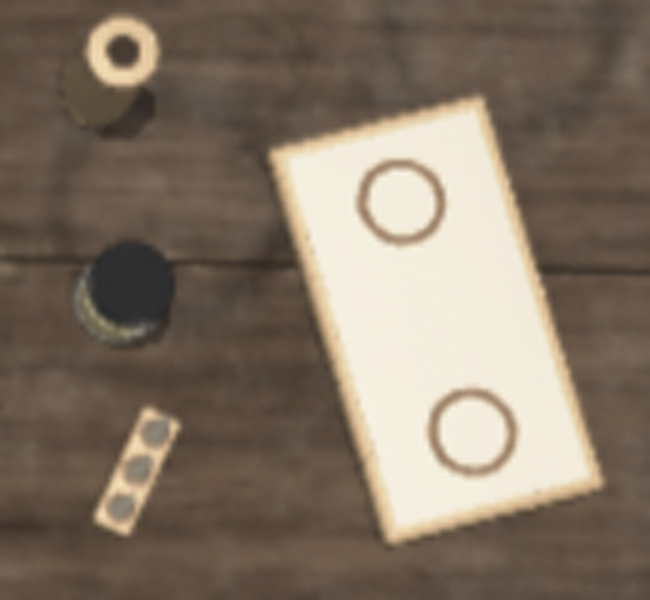

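View pics/w0.png

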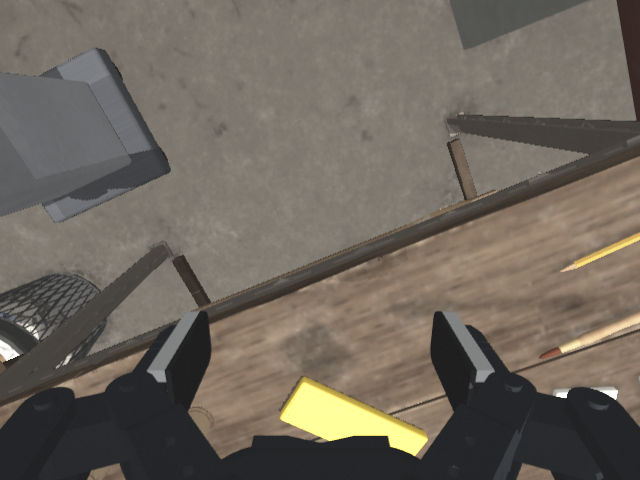

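Request:
step_arm(commands=[[85,[0,0,0],[0,0,-0.136]],[85,[0,0,0],[0,0,-0.136]],[85,[0,0,0],[0,0,-0.136]],[85,[-0.63,-0.82,0.15],[0,0,0]],[85,[-0.63,-0.82,0.15],[0,0,0]],[85,[-0.63,-0.82,0.15],[0,0,0]],[85,[-0.63,-0.82,0.15],[0,0,0]],[85,[-0.63,-0.82,0.15],[0,0,0]],[85,[-0.63,-0.82,0.15],[0,0,0]],[85,[-0.63,-0.82,0.15],[0,0,0]],[85,[-0.63,-0.82,0.15],[0,0,0]],[85,[-0.63,-0.82,0.15],[0,0,0]],[85,[-0.63,-0.82,0.15],[0,0,0]],[85,[-0.63,-0.82,0.15],[0,0,0]],[85,[-0.63,-0.82,0.15],[0,0,0]],[85,[0,0,0],[0,0,0]],[85,[0,0,0],[0,0,0]]], newtons=40)

```text
time_s: 1.85
tcp_pos: [446.9, 350.3, 200.0]
orientation: [-0.002, -3.141, 0.0]
force: [-0.7, 0.6, 0.6]
opening: 85.0
grasp_force: 0.0
```

```bash
cat >> h.py <<'E'
from scipy.spatial.transform import Rotation
def st():
    s=bot.get_state(); R=Rotation.from_rotvec(s["orientation"]).as_matrix()
    print("t",round(s["time_s"],2),"tcp",s["tcp_pos"].round(1),"yaw",round(float(np.arctan2(R[1,0],R[0,0])),3),"z",R[:,2].round(3),"F",s["force"].round(1),"op",round(s["opening"],1),"g",round(float(s["grasp_force"]),1)); return s,R
def go(x,y,z,yaw=None):
    "needed move in tool axes, units of 25 mm, with tool turned first"
    s,R=st(); Y=np.arctan2(R[1,0],R[0,0]); dw=0 if yaw is None else -((yaw-Y+np.pi)%(2*np.pi)-np.pi)
    R2=R@Rotation.from_rotvec([0,0,dw]).as_matrix(); d=R2.T@(np.array([x,y,z])-s["tcp_pos"])/25
    print("go",d.round(2),"wz",round(float(dw),3))
def wshot(n):
    ci=camera_info("wrist"); im=capture("wrist")[:,:,::-1].copy(); cv2.imwrite(f"pics/{n}.png",im); return im,ci
E
python3 - <<'E'
from h import *
st(); im,ci=wshot("w1")
for c,s,m in blobs(im,(120,150,160),(240,255,255),200): print(c.round(1),s,rect(m,60,ci))
E
```

```text
t 1.85 tcp [446.9 350.3 200. ] yaw 3.14 z [-0.001 -0.    -1.   ] F [-0.7  0.6  0.6] op 85.0 g 0.0
[145.3 223.8] [128 201  44  38 656] (array([443.8, 222.2,  31.9,  20.6]), 0.89)
[507.6 290.5] [  436   208   145   165 10636] (array([503.2, 495.8, 143. ,  49.3]), 0.66)
[325.5 241.2] [307 229  37  22 401] (array([457.8, 353.1,  28.2,  13. ]), -1.333)
[  6.4 328.6] [  0 280  18  79 577] (array([525. , 101.7,  71.4,  13.5]), -0.259)
```

View pics/w1.png

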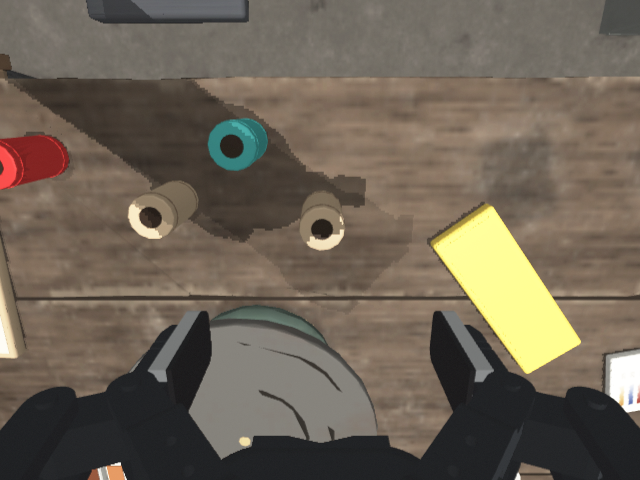

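The wrist view shows prop A with its spot at about (321,229) and prop B at about (151,216), both partly in shadow. The round pot behind them starts well past the grasp.

```bash
python3 - <<'E'
from h import *
im=cv2.imread("pics/w1.png"); ci=camera_info("wrist")
for nm,(u,v) in dict(A=(321,229),B=(151,216)).items():
    r=im[v-14:v+15,u-14:u+15]; m=(r.max(2)<65).astype(np.uint8); n,l,s,c=cv2.connectedComponentsWithStats(m)
    i=1+np.argmax(s[1:,4]); q=c[i]+[u-14,v-14]; print(nm,s[i],q.round(1),px2w(q,60,ci).round(1))
E
```

```text
A [  4   4  22  19 294] [321.7 228.1] [[447.3 351. ]]
B [  5   5  19  21 231] [152.4 215.7] [[437.9 228.9]]
```

Request:
step_arm(commands=[[85,[0,0.02,0.9],[0,0,0]],[85,[0,0,0.9],[0,0,0]],[85,[0,0,0.9],[0,0,0]],[85,[0,0,0.9],[0,0,0]],[85,[0,0,0.9],[0,0,0]],[85,[0,0,0.9],[0,0,0]],[85,[0,0,0.8],[0,0,0]],[85,[0,0,0.48],[0,0,0]],[85,[0,0,0],[0,0,0]],[25,[0,0,0],[0,0,0]],[25,[0,0,0],[0,0,0]],[25,[0,0,0],[0,0,0]],[25,[0,0,0],[0,0,0]],[25,[0,0,0],[0,0,0]],[25,[0,0,0],[0,0,0]],[25,[0,0,0],[0,0,0]],[25,[0,0,0],[0,0,0]]], newtons=40)

```text
time_s: 3.6
tcp_pos: [447.5, 351.7, 34.4]
orientation: [-0.0, 3.14, 0.001]
force: [-0.7, -1.3, 5.9]
opening: 32.9
grasp_force: 39.7
```

Request:
step_arm(commands=[[25,[0,0,-0.5],[0,0,0]],[25,[0,0,-1],[0,0,0]],[25,[0,0,-1],[0,0,0]],[25,[0,0,-1],[0,0,0]],[25,[0,0,-1],[0,0,0]],[25,[0,0,-1],[0,0,0]],[25,[0,0,-0.5],[0,0,0]],[25,[-0.19,-1,0],[0,0,0]],[25,[-0.19,-1,0],[0,0,0]],[25,[-0.19,-1,0],[0,0,0]],[25,[-0.19,-1,0],[0,0,0]],[25,[-0.19,-1,0],[0,0,0]],[25,[-0.19,-1,0],[0,0,0]],[25,[-0.19,-1,0],[0,0,0]],[25,[-0.19,-1,0],[0,0,0]],[25,[-0.19,-1,0],[0,0,0]],[25,[-0.19,-1,0],[0,0,0]],[25,[-0.19,-1,0],[0,0,0]],[25,[-0.19,-1,0],[0,0,0]],[25,[-0.19,-1,0],[0,0,0]]])

```text
time_s: 5.6
tcp_pos: [508.2, 25.2, 183.1]
orientation: [0.0, -3.141, -0.0]
force: [0.0, -0.5, -0.1]
opening: 33.3
grasp_force: 39.9
```

Request:
step_arm(commands=[[25,[-0.19,-1,0],[0,0,0]],[25,[-0.19,-1,0],[0,0,0]],[25,[-0.19,-1,0],[0,0,0]],[25,[-0.19,-1,0],[0,0,0]],[25,[-0.19,-1,0],[0,0,0]],[25,[-0.19,-1,0],[0,0,0]],[25,[-0.19,-1,0],[0,0,0]],[25,[-0.19,-1,0],[0,0,0]],[25,[-0.19,-1,0],[0,0,0]],[25,[-0.19,-1,0],[0,0,0]],[25,[-0.19,-1,0],[0,0,0]],[25,[-0.19,-1,0],[0,0,0]],[25,[0,0,0],[0,0,0]],[25,[0,0,0],[0,0,0]]])

```text
time_s: 7.0
tcp_pos: [565.0, -273.9, 182.6]
orientation: [-0.002, -3.14, -0.001]
force: [-0.2, 0.4, -0.6]
opening: 33.1
grasp_force: 40.0
```

```bash
python3 - <<'E'
from h import *
st(); im,ci=wshot("w2")
im0=cv2.imread("pics/top0.png"); ct=camera_info("top")
for nm,I,C,roi in (("top",im0,ct,(448,199,517,290)),("wrist",im,ci,None)):
    for c,s,m in blobs(I,(120,150,160),(245,255,255),3000 if nm=="wrist" else 2000):
        print(nm,c.round(1),s,rect(m,16,C))
        cs,hi=cv2.findContours(m,cv2.RETR_CCOMP,cv2.CHAIN_APPROX_NONE)
        for k,h in zip(cs,hi[0]):
            if h[3]>=0 and cv2.contourArea(k)>80:
                p=px2w(k[:,0],16,C).astype(np.float32); print("  ring",[np.round(v,1) for v in cv2.fitEllipse(p)])
E
```

```text
t 7.0 tcp [ 565.  -273.9  182.6] yaw 3.14 z [-0.001  0.001 -1.   ] F [-0.2  0.4 -0.6] op 33.1 g 40.0
top [70.6 14.4] [   0    6  146   18 2345] (array([1082.6,  752.6,  377.3,   46.2]), -1.567)
top [328.2  18. ] [ 181    8  299   21 4749] (array([1083.7,   87.3,  767. ,   46.4]), -1.57)
top [560.8  21.3] [ 482   13  158   17 2348] (array([1086.7, -503.4,  401.2,   44. ]), -1.553)
top [65.4 41. ] [   0   28  135   28 3379] (array([1008.6,  761.3,  347. ,   72.3]), -1.57)
top [327.9  45.7] [ 189   31  280   31 7242] (array([1007.6,   89.7,  713.6,   75.5]), -1.57)
top [533.9  47.2] [ 465   35  170   28 2891] (array([1011.3, -472.9,  430.3,   73.1]), -1.553)
top [481.7 243.5] [ 449  200   66   88 3499] (array([ 508.5, -291. ,  197. ,  107.2]), 0.279)
top [ 55.1 381.4] [   0  332  125  105 7429] (array([155. , 718.6, 319.6, 155.1]), 1.307)
top [615.9 387. ] [ 587  343   53   91 3917] (array([ 176.8, -598.3,  202.6,  122.4]), 0.054)
  ring [array([ 188.9, -621.8]), array([34.6, 39.5]), np.float64(7.1)]
  ring [array([ 192.7, -551. ]), array([ 13.2, 236.4]), np.float64(94.8)]
top [145.3 41
[... 230 characters left out ...]
.9, 194.8, 188.8]), -1.562)
  ring [array([125.5, -69.5]), array([ 53.4, 147.5]), np.float64(1.0)]
wrist [298.7 128.6] [  192     0   203   278 28787] (array([ 511.3, -291.2,  191.1,  107. ]), 0.274)
  ring [array([ 453.4, -308. ]), array([44. , 44.6]), np.float64(95.8)]
wrist [ 13.5 127.2] [   0   44   35  158 3792] (array([ 499. , -499.2,  114.7,   24.5]), -0.258)
wrist [ 76.2 297.1] [  29  257   94   83 3493] (array([ 637. , -483.6,   78.3,   77.5]), -0.809)
  ring [array([ 637.5, -483.9]), array([50.3, 51.2]), np.float64(88.3)]
wrist [526.  352.1] [ 468  304   99   95 3669] (array([687.1, -82.7,  93.5,  81.6]), 0.951)
  ring [array([664.6, -81.7]), array([22.9, 23.9]), np.float64(134.3)]
```

View pics/w2.png

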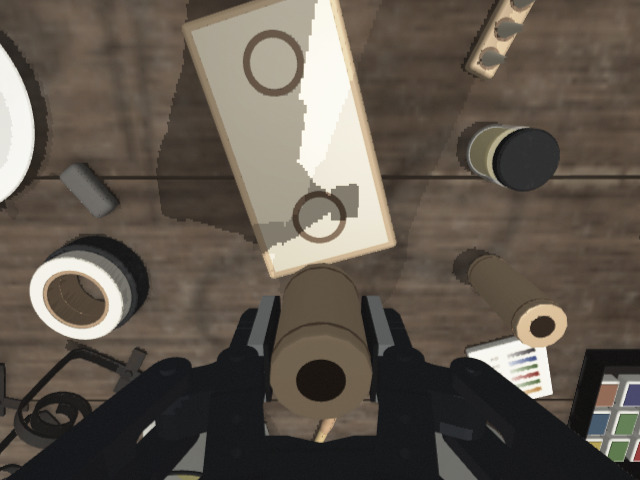

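Request:
step_arm(commands=[[25,[0,-0.06,0.8],[0,0,0]],[25,[0,0,1],[0,0,0]],[25,[0,0,1],[0,0,0]],[25,[0,0,1],[0,0,0]],[25,[0,0,0.8],[0,0,0]],[25,[0,0,0.4],[0,0,0]],[25,[0,0,0.2],[0,0,0]],[25,[0,0,0.06],[0,0,0]],[25,[0,0,0],[0,0,0]]])

```text
time_s: 7.95
tcp_pos: [566.3, -275.2, 52.6]
orientation: [-0.001, 3.14, -0.001]
force: [-0.2, 0.4, -0.5]
opening: 32.9
grasp_force: 40.0
```

Request:
step_arm(commands=[[25,[0.05,0,0.06],[0,0,0]],[25,[0,0,0.04],[0,0,0]],[25,[0,0,0.0],[0,0,0]],[25,[0,0,0],[0,0,0]]])

```text
time_s: 8.35
tcp_pos: [564.9, -275.6, 50.4]
orientation: [0.0, 3.141, -0.001]
force: [-2.0, 0.4, 5.7]
opening: 33.1
grasp_force: 40.2
```

Request:
step_arm(commands=[[60,[0,0,0],[0,0,0]],[60,[0,0,0],[0,0,0]],[60,[0,0,0],[0,0,0]],[70,[0,0,-0.4],[0,0,0]],[70,[0,0,-0.8],[0,0,0]],[85,[0,0,-1],[0,0,0]],[85,[0,0,-1],[0,0,0]],[85,[0,0,-1],[0,0,0]],[85,[0,0,-1],[0,0,0]],[85,[0.25,1,-0.8],[0,0,0]],[85,[0.25,1,0],[0,0,0]],[85,[0.25,1,0],[0,0,0]],[85,[0.25,1,0],[0,0,0]],[85,[0.25,1,0],[0,0,0]],[85,[0.25,1,0],[0,0,0]],[85,[0.25,1,0],[0,0,0]],[85,[0.25,1,0],[0,0,0]],[85,[0.25,1,0],[0,0,0]],[85,[0.25,1,0],[0,0,0]]])

```text
time_s: 10.25
tcp_pos: [501.7, -24.2, 200.0]
orientation: [-0.0, 3.141, -0.0]
force: [0.2, -0.5, -0.2]
opening: 85.0
grasp_force: 0.0
```

Request:
step_arm(commands=[[85,[0.25,1,0],[0,0,0]],[85,[0.25,1,0],[0,0,0]],[85,[0.25,1,0],[0,0,0]],[85,[0.25,1,0],[0,0,0]],[85,[0.25,1,0],[0,0,0]],[85,[0.25,1,0],[0,0,0]],[85,[0.25,1,0],[0,0,0]],[85,[0.25,1,0],[0,0,0]],[85,[0.25,1,0],[0,0,0]],[85,[0.25,1,0],[0,0,0]],[85,[0,0,0],[0,0,0]],[85,[0,0,0],[0,0,0]]])

```text
time_s: 11.45
tcp_pos: [439.2, 225.2, 199.8]
orientation: [-0.003, 3.141, -0.0]
force: [-0.0, 0.0, -0.1]
opening: 84.8
grasp_force: 0.0
```

```bash
python3 - <<'E'
from h import *
st(); im,ci=wshot("w3"); u,v=w2px([[437.8,227.5,60]],ci)[0].round().astype(int); print(u,v)
r=im[v-14:v+15,u-14:u+15]; m=(r.max(2)<65).astype(np.uint8); n,l,s,c=cv2.connectedComponentsWithStats(m)
i=1+np.argmax(s[1:,4]); q=c[i]+[u-14,v-14]; p=px2w(q,60,ci)[0]; print(s[i],q,p); go(*p,34)
tp=capture("top")[:,:,::-1].copy(); ct=camera_info("top")
for nm,(a,b) in dict(A=w2px([[565,-276,76]],ct)[0]).items():
    a,b=int(a),int(b); r=tp[b-7:b+8,a-7:a+8]; m=(r.max(2)<100).astype(np.uint8); n,l,s,c=cv2.connectedComponentsWithStats(m); print([(s[i][4],px2w(c[i]+[a-7,b-7],76,ct)) for i in range(1,n)])
cv2.imwrite("pics/t1.png",tp)
E
```

```text
t 11.45 tcp [439.2 225.2 199.8] yaw -3.14 z [ 0.001 -0.    -1.   ] F [-0.   0.  -0.1] op 84.8 g 0.0
326 225
[  2   6  21  19 335] [323.80895522 226.45373134] [439.0973814  226.23451221]
t 11.5 tcp [439.5 224.2 199.6] yaw -3.141 z [ 0.    -0.001 -1.   ] F [ 0.8 -0.4 -0. ] op 85.2 g 0.0
go [0.02 0.09 6.62] wz 0.0
[(np.int32(25), array([[ 565.73714746, -276.41143496]])), (np.int32(5), array([[ 551.6682662 , -260.02284372]]))]
```

Prop A stands on the far ring. Next is prop B.

Request:
step_arm(commands=[[85,[0.02,0.05,0.9],[0,0,0]],[85,[0,0,0.9],[0,0,0]],[85,[0,0,0.9],[0,0,0]],[85,[0,0,0.9],[0,0,0]],[85,[0,0,0.9],[0,0,0]],[85,[0,0,0.9],[0,0,0]],[85,[0,0,0.8],[0,0,0]],[85,[0,0,0.44],[0,0,0]],[85,[0,0,0],[0,0,0]],[25,[0,0,0],[0,0,0]],[25,[0,0,0],[0,0,0]],[25,[0,0,0],[0,0,0]],[25,[0,0,0],[0,0,0]],[25,[0,0,0],[0,0,0]],[25,[0,0,0],[0,0,0]],[25,[0,0,0],[0,0,0]],[25,[0,0,0],[0,0,0]]])

```text
time_s: 13.25
tcp_pos: [439.6, 226.4, 34.3]
orientation: [-0.0, 3.14, 0.001]
force: [-1.0, 0.2, 5.5]
opening: 33.5
grasp_force: 39.3
```

Request:
step_arm(commands=[[25,[0,0,-0.5],[0,0,0]],[25,[0,0,-1],[0,0,0]],[25,[0,0,-1],[0,0,0]],[25,[0,0,-1],[0,0,0]],[25,[0,0,-1],[0,0,0]],[25,[0,0,-1],[0,0,0]],[25,[0,0,-0.5],[0,0,0]],[25,[-0.03,-1,0],[0,0,0]],[25,[-0.03,-1,0],[0,0,0]],[25,[-0.03,-1,0],[0,0,0]],[25,[-0.03,-1,0],[0,0,0]],[25,[-0.03,-1,0],[0,0,0]],[25,[-0.03,-1,0],[0,0,0]],[25,[-0.03,-1,0],[0,0,0]],[25,[-0.03,-1,0],[0,0,0]],[25,[-0.03,-1,0],[0,0,0]],[25,[-0.03,-1,0],[0,0,0]],[25,[-0.03,-1,0],[0,0,0]],[25,[-0.03,-1,0],[0,0,0]],[25,[-0.03,-1,0],[0,0,0]]])

```text
time_s: 15.25
tcp_pos: [448.1, -99.9, 183.2]
orientation: [0.001, -3.141, -0.0]
force: [-0.7, -0.0, -0.9]
opening: 33.2
grasp_force: 39.9
```

Request:
step_arm(commands=[[25,[-0.02,-1,0],[0,0,0]],[25,[-0.02,-1,0],[0,0,0]],[25,[-0.02,-1,0],[0,0,0]],[25,[-0.02,-1,0],[0,0,0]],[25,[-0.02,-1,0],[0,0,0]],[25,[-0.02,-1,0],[0,0,0]],[25,[-0.02,-1,0],[0,0,0]],[25,[-0.02,-1,0],[0,0,0]],[25,[0,-0.4,0],[0,0,0]],[25,[0,0,0],[0,0,0]],[25,[0,0,0],[0,0,0]]])

```text
time_s: 16.35
tcp_pos: [452.6, -307.5, 183.0]
orientation: [0.002, -3.141, -0.002]
force: [-0.8, -0.4, -1.3]
opening: 33.5
grasp_force: 40.0
```

Request:
step_arm(commands=[[25,[-0.03,-0.02,0.8],[0,0,0]],[25,[0,0,1],[0,0,0]],[25,[0,0,1],[0,0,0]],[25,[0,0,1],[0,0,0]],[25,[0,0,0.8],[0,0,0]],[25,[0,0,0.4],[0,0,0]],[25,[0,0,0.24],[0,0,0]],[25,[0,0,0.04],[0,0,0]],[25,[0,0,0.04],[0,0,0]],[25,[0,0,0],[0,0,0]]])

```text
time_s: 17.35
tcp_pos: [454.1, -309.8, 51.1]
orientation: [-0.0, 3.14, -0.001]
force: [-0.7, 0.8, -1.1]
opening: 33.3
grasp_force: 40.0
```

Request:
step_arm(commands=[[25,[0.02,0.06,0.02],[0,0,0]],[25,[0,0,0.03],[0,0,0]],[25,[0,0,0],[0,0,0]]])

```text
time_s: 17.65
tcp_pos: [453.4, -308.2, 50.3]
orientation: [-0.0, 3.141, -0.001]
force: [-1.9, 0.5, 7.5]
opening: 33.5
grasp_force: 40.8
```

Request:
step_arm(commands=[[60,[0,0,0],[0,0,0]],[60,[0,0,0],[0,0,0]],[60,[0,0,0],[0,0,0]],[70,[0,0,-0.4],[0,0,0]],[70,[0,0,-0.8],[0,0,0]],[85,[0,0,-1],[0,0,0]],[85,[0,0,-1],[0,0,0]],[85,[0,0,-1],[0,0,0]],[85,[0,0,-1],[0,0,0]],[85,[0,0,-0.8],[0,0,0]],[85,[-0.15,1,0],[0,0,0]],[85,[-0.15,1,0],[0,0,0]],[85,[-0.15,1,0],[0,0,0]],[85,[-0.15,1,0],[0,0,0]],[85,[-0.15,1,0],[0,0,0]],[85,[-0.15,1,0],[0,0,0]],[85,[-0.15,1,0],[0,0,0]],[85,[-0.15,1,0],[0,0,0]],[85,[-0.15,1,0],[0,0,0]],[85,[-0.15,1,0],[0,0,0]]])

```text
time_s: 19.65
tcp_pos: [490.5, -57.0, 199.7]
orientation: [-0.0, 3.141, -0.0]
force: [0.6, -0.3, -0.5]
opening: 84.7
grasp_force: 0.0
```

Request:
step_arm(commands=[[85,[-0.15,1,0],[0,0,0]],[85,[-0.15,1,0],[0,0,0]],[85,[-0.15,1,0],[0,0,0]],[85,[-0.15,0.6,0],[0,0,0]],[85,[0,0,0],[0,0,0]],[85,[0,0,0],[0,0,0]]])

```text
time_s: 20.25
tcp_pos: [505.3, 31.5, 199.3]
orientation: [-0.001, 3.142, -0.001]
force: [-0.4, -0.7, -0.0]
opening: 85.0
grasp_force: 0.0
```

```bash
python3 - <<'E'
from h import *
st(); im,ci=wshot("w4"); 
for c,s,m in blobs(im,(120,150,160),(245,255,255),3000):print(c.round(),s,rect(m,14,ci))
tp=capture("top")[:,:,::-1].copy(); ct=camera_info("top"); cv2.imwrite("pics/t2.png",tp)
for p in ([565,-276,76],[453.4,-308,76],[618,-131.5,90]):
    a,b=w2px([p],ct)[0].astype(int); r=tp[b-7:b+8,a-7:a+8]; m=(r.max(2)<105).astype(np.uint8); n,l,s,c=cv2.connectedComponentsWithStats(m); print([(s[i][4],px2w(c[i]+[a-7,b-7],p[2],ct)[0].round(1)) for i in range(1,n)])
v=np.hstack([cv2.resize(tp[170:300,390:530],(400,371)),cv2.resize(im,(400,300))[:,:] if 0 else cv2.copyMakeBorder(cv2.resize(im,(400,300)),0,71,0,0,0)])
cv2.imwrite("pics/v4.png",v)
E
```

```text
t 20.25 tcp [505.3  31.5 199.3] yaw -3.141 z [ 0.    -0.001 -1.   ] F [-0.4 -0.7 -0. ] op 85.0 g 0.0
[322. 220.] [ 286  106   80  198 9537] (array([506.7,  31.5, 168.4,  58.7]), -0.051)
[ 18. 274.] [   0  205   53  111 3022] (array([ 557.9, -229.3,  107.4,   45.7]), -0.258)
[(np.int32(26), array([ 565.6, -276.6])), (np.int32(6), array([ 551.5, -260.9]))]
[(np.int32(24), array([ 453.2, -308.9])), (np.int32(5), array([ 440.4, -292.3]))]
[(np.int32(4), array([ 633.9, -117. ])), (np.int32(8), array([ 629.4, -146.6])), (np.int32(23), array([ 618.5, -129.4])), (np.int32(11), array([ 603.9, -144.7])), (np.int32(4), array([ 602.3, -116.4]))]
```

View pics/v4.png

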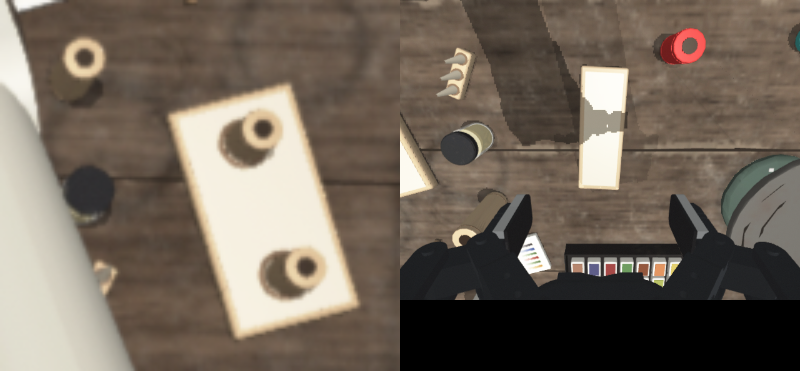

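Both short props stand on the rings, the tall prop and jar are undisturbed, and the narrow shelf lies under the gripper.

Request:
step_arm(commands=[[85,[-0.05,0.01,0.7],[0,0,0.05]],[85,[0,0,0.9],[0,0,0]],[85,[0,0,0.9],[0,0,0]],[85,[0,0,0.9],[0,0,0]],[85,[0,0,0.9],[0,0,0]],[85,[0,0,0.9],[0,0,0]],[85,[0,0,0.9],[0,0,0]],[85,[0,0,0.7],[0,0,0]],[85,[0,0,0.4],[0,0,0]],[85,[0,0,0.2],[0,0,0]],[85,[0,0,0],[0,0,0]]])

```text
time_s: 21.45
tcp_pos: [506.5, 31.7, 13.8]
orientation: [-0.079, -3.14, 0.0]
force: [-0.8, -0.2, -1.0]
opening: 84.9
grasp_force: 0.0
```

Request:
step_arm(commands=[[85,[0,0,0.06],[0,0,0]],[85,[0,0,0],[0,0,0]],[50,[0,0,0],[0,0,0]],[50,[0,0,0],[0,0,0]],[50,[0,0,0],[0,0,0]],[50,[0,0,0],[0,0,0]],[50,[0,0,0],[0,0,0]],[50,[0,0,0],[0,0,0]]], newtons=60)

```text
time_s: 22.25
tcp_pos: [507.0, 32.4, 13.5]
orientation: [0.078, 3.14, -0.0]
force: [-2.1, -0.3, 8.7]
opening: 58.5
grasp_force: 63.9
```

Request:
step_arm(commands=[[50,[0,0,-0.2],[0,0,0]],[50,[0,0,-0.4],[0,0,0]],[50,[0,0,-0.8],[0,0,0]],[50,[0,0,-0.9],[0,0,-0.05]],[50,[0,0,-0.9],[0,0,0]],[50,[0,0,-0.9],[0,0,0]],[50,[0,0,-0.9],[0,0,0]],[50,[0,0,-0.9],[0,0,0]],[50,[0,0,-0.9],[0,0,0]],[50,[0,0,-0.5],[0,0,0]],[50,[0,0,0],[0,0,0]]])

```text
time_s: 23.35
tcp_pos: [507.8, 32.3, 197.0]
orientation: [-0.0, 3.138, -0.0]
force: [0.6, -0.8, -2.5]
opening: 57.9
grasp_force: 65.5
```

Request:
step_arm(commands=[[50,[0,-0.5,0],[0,0,0]],[50,[0,-0.9,0],[0,0,0]],[50,[0,-0.9,0],[0,0,0]],[50,[0,-0.9,0],[0,0,0]],[50,[0,-0.9,0],[0,0,0]],[50,[0,-0.9,0],[0,0,0]],[50,[0,-0.9,0],[0,0,0]],[50,[0,-0.9,0],[0,0,0]],[50,[0,-0.9,0],[0,0,0]],[50,[0,-0.9,0],[0,0,0]],[50,[0,-0.9,0],[0,0,0]],[50,[0,-0.9,0],[0,0,0]],[50,[0,-0.9,0],[0,0,0]],[50,[0,-0.9,0],[0,0,0]],[50,[-0.09,-0.8,0],[0,0,0]],[50,[0,0,0],[0,0,-0.1]],[50,[0,0,0],[0,0,-0.1]],[50,[0,0,0],[0,0,-0.08]],[50,[0,0,0],[0,0,0]],[50,[0,0,0],[0,0,0]]])

```text
time_s: 25.35
tcp_pos: [508.4, -293.0, 194.1]
orientation: [0.435, -3.11, -0.002]
force: [0.4, -0.5, -2.0]
opening: 58.2
grasp_force: 65.5
```

```bash
python3 - <<'E'
from h import *
go(509.3,-292.6,90.5,np.pi+0.28); im,ci=wshot("w5")
E
```

```text
t 25.35 tcp [ 508.4 -293.   194.1] yaw -2.864 z [-0.001  0.001 -1.   ] F [ 0.4 -0.5 -2. ] op 58.2 g 65.5
go [-0.04  0.    4.15] wz -0.002
```

View pics/w5.png

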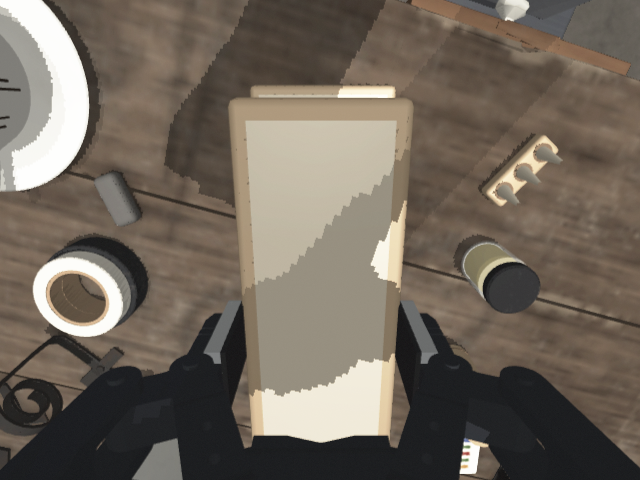

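The narrow shelf is held straight, with its near edge at row ~100 and parallel to the wide shelf's edge just beyond it. Lowering now.

Request:
step_arm(commands=[[50,[-0.03,0,0.5],[0,0,0]],[50,[0,0,0.8],[0,0,0]],[50,[0,0,0.8],[0,0,0]],[50,[0,0,0.8],[0,0,0]],[50,[0,0,0.6],[0,0,0]],[50,[0,0,0.3],[0,0,0]],[50,[0,0,0.2],[0,0,0]],[50,[0,0,0],[0,0,0]],[50,[0,0,0],[0,0,0]]])

```text
time_s: 26.3
tcp_pos: [510.2, -292.8, 95.7]
orientation: [-0.438, 3.11, -0.001]
force: [-0.5, -0.5, -2.6]
opening: 58.2
grasp_force: 65.4
```

Request:
step_arm(commands=[[50,[0.03,0,0.12],[0,0,0]],[50,[0,0,0.04],[0,0,0]],[50,[0,0,0.02],[0,0,0]],[50,[0,0,0],[0,0,0]],[50,[0,0,0],[0,0,0]]])

```text
time_s: 26.8
tcp_pos: [509.0, -292.8, 90.6]
orientation: [-0.439, 3.111, -0.0]
force: [-0.1, -0.2, -1.8]
opening: 58.2
grasp_force: 65.4
```

Request:
step_arm(commands=[[50,[0,0,0.04],[0,0,0]],[50,[0,0,0],[0,0,0]],[50,[0,0,0.02],[0,0,0]],[50,[0,0,0],[0,0,0]]])

```text
time_s: 27.2
tcp_pos: [509.2, -292.8, 89.6]
orientation: [-0.439, 3.11, -0.001]
force: [-1.8, 1.6, 4.1]
opening: 58.1
grasp_force: 66.1
```

Request:
step_arm(commands=[[64,[0,0,0],[0,0,0]],[70,[0,0,0],[0,0,0]],[78,[0,0,0],[0,0,0]],[80,[0,0,0],[0,0,0]],[80,[0,0,-0.3],[0,0,0]],[85,[0,0,-0.7],[0,0,0]],[85,[0,0,-0.9],[0,0,0]],[85,[0,0,-0.9],[0,0,0]],[85,[0,0,-0.9],[0,0,0]],[85,[0,0,-0.7],[0,0,0.14]],[85,[0,0,0],[0,0,0.14]],[85,[0.5,0.9,0],[0,0,0]],[85,[0.5,0.9,0],[0,0,0]],[85,[0.5,0.9,0],[0,0,0]],[85,[0.5,0.9,0],[0,0,0]],[85,[0.5,0.9,0],[0,0,0]],[85,[0.6,0.9,0],[0,0,0]],[85,[0,0.3,0],[0,0,0]],[85,[0,0,0],[0,0,0]],[85,[0,0,0],[0,0,0]]])

```text
time_s: 29.2
tcp_pos: [432.3, -151.0, 199.6]
orientation: [-0.0, 3.14, -0.001]
force: [0.1, 0.0, -0.5]
opening: 84.9
grasp_force: 0.0
```

```bash
python3 - <<'E'
from h import *
st(); im,ci=wshot("w6"); tp=capture("top")[:,:,::-1].copy(); ct=camera_info("top")
print(w2px([[430,-150,14],[509.2,-292.7,90]],ci).round())
for c,s,m in blobs(im,(120,150,160),(245,255,255),400):print(c.round(),s,rect(m,14,ci),rect(m,90,ci))
for c,s,m in blobs(tp,(120,150,160),(245,255,255),800):
  if 440<c[0]<530 and 190<c[1]<300: print("top",c.round(),s,rect(m,90,ct))
v=np.hstack([cv2.resize(tp[170:300,390:530],(400,371)),cv2.copyMakeBorder(cv2.resize(im,(400,300)),0,71,0,0,0)])
cv2.imwrite("pics/v6.png",v)
E
```

```text
t 29.2 tcp [ 432.3 -151.   199.6] yaw -3.142 z [ 0.001 -0.001 -1.   ] F [ 0.1  0.  -0.5] op 84.9 g 0.0
[[324. 208.]
 [125. 342.]]
[323.  38.] [309  28  28  28 460] (array([ 304.6, -150.9,   19.8,   17.9]), 1.569) (array([ 315.7, -151.2,   15. ,   13.5]), 1.569)
[175.  83.] [153  66  45  30 846] (array([ 331. , -262.7,   34.3,   20.4]), 1.57) (array([ 335.7, -235.9,   26. ,   15.4]), 1.57)
[306.  87.] [277  83  58  11 530] (array([ 336.3, -163.8,   43.4,    7.1]), 1.57) (array([ 339.7, -161. ,   32.9,    5.4]), 1.57)
[370.  87.] [336  83  67   9 519] (array([ 335.3, -115.6,   50.1,    5.7]), -1.557) (array([ 339. , -124.4,   38. ,    4.3]), -1.557)
[180. 264.] [  61  178  197  204 9490] (array([ 508.9, -291.8,  199.1,  108.2]), 0.285) (array([ 470.6, -258. ,  150.9,   82. ]), 0.285)
[100. 297.] [   30   222   132   164 11417] (array([ 525.6, -348. ,  153.1,   77.5]), 0.279) (array([ 483.2, -300.6,  116.1,   58.8]), 0.279)
```

View pics/v6.png

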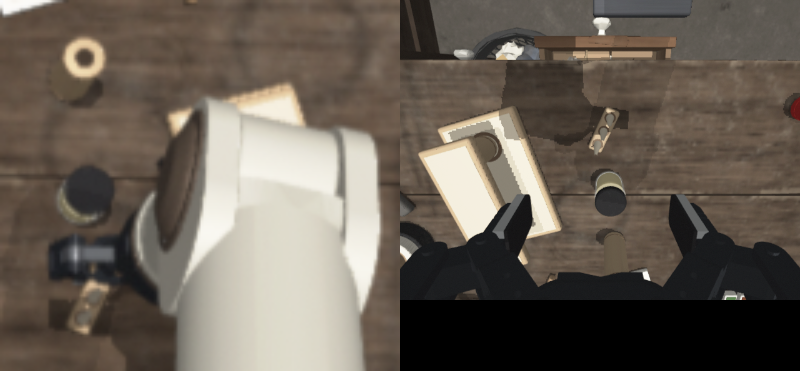

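The narrow shelf rests on both props and nothing else has shifted. The cone pack, at (605,130) in the composite, is in the gripper's shadow, so I'll enlarge it.

```bash
python3 - <<'E'
import cv2
im=cv2.imread("pics/w6.png")[160:260,270:390]
cv2.imwrite("pics/c6.png",cv2.convertScaleAbs(cv2.resize(im,(720,600),interpolation=cv2.INTER_CUBIC),alpha=1.6))
E
```

```text
(no output)
```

View pics/c6.png

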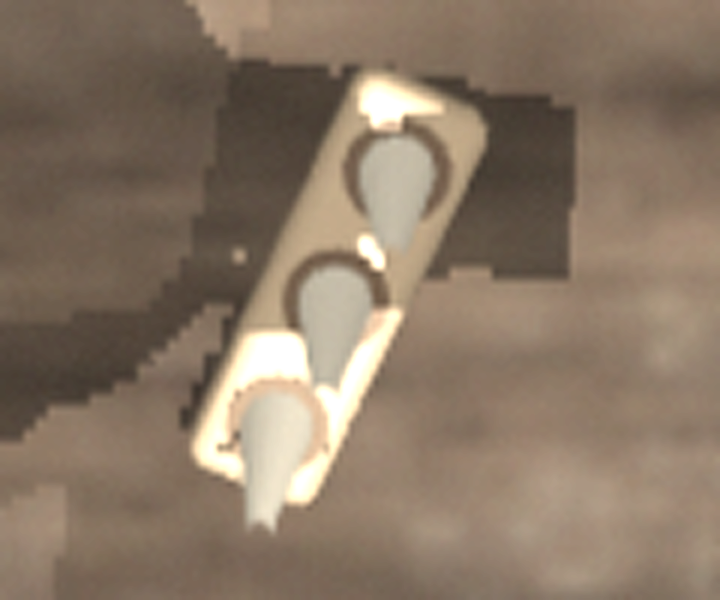

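Cone feet in the crop are at (400,170), (337,298) and (278,418), with the bar centre at about (338,295).

```bash
python3 - <<'E'
from h import *
ci=camera_info("wrist")
f=lambda a:(np.array(a)+.5)/6-.5+[270,160]
p=px2w([f((400,170)),f((338,295)),f((278,418)),f((360,70)),f((490,110)),f((310,505)),f((195,455))],14,ci); print(p.round(1))
d=p[2]-p[0]; a=np.arctan2(d[1],d[0]); print(a, p[3:].mean(0)); c=p[1]; go(*c,16,a+np.pi)
E
```

```text
[[ 412.7 -139.7]
 [ 430.4 -148.2]
 [ 448.3 -156.7]
 [ 399.  -145.3]
 [ 404.5 -127.6]
 [ 461.4 -152.1]
 [ 453.8 -168.5]]
-0.4442547609471922 [ 429.69570348 -148.38088218]
t 29.3 tcp [ 432.1 -151.4  199.3] yaw 3.141 z [ 0.001 -0.    -1.   ] F [ 0.1 -0.6 -1. ] op 84.6 g 0.0
go [0.12 0.09 7.33] wz 0.443
```

Request:
step_arm(commands=[[60,[0,0,0],[0,0,0.15]],[60,[0,0,0],[0,0,0.15]],[60,[0,0,0],[0,0,0.15]],[60,[0.12,0.09,0.7],[0,0,0]],[60,[0,0,0.9],[0,0,0]],[60,[0,0,0.9],[0,0,0]],[60,[0,0,0.9],[0,0,0]],[60,[0,0,0.9],[0,0,0]],[60,[0,0,0.9],[0,0,0]],[60,[0,0,0.9],[0,0,0]],[60,[0,0,0.6],[0,0,0]],[60,[0,0,0.4],[0,0,0]],[60,[0,0,0.16],[0,0,0]],[60,[0,0,0],[0,0,0]],[60,[0,0,0],[0,0,0]]])

```text
time_s: 30.8
tcp_pos: [430.3, -147.2, 18.0]
orientation: [0.701, 3.061, -0.0]
force: [-0.4, 0.0, 0.1]
opening: 60.1
grasp_force: 0.0
```

```bash
python3 - <<'E'
from h import *
go(430.3,-148.3,17)
E
```

```text
t 30.8 tcp [ 430.3 -147.2   18. ] yaw 2.692 z [ 0.001 -0.    -1.   ] F [-0.4  0.   0.1] op 60.1 g 0.0
go [-0.02 -0.04  0.04] wz 0.0
```

Request:
step_arm(commands=[[60,[0,-0.02,0.03],[0,0,0]],[40,[0,0,0],[0,0,0]],[30,[0,0,0],[0,0,0]],[10,[0,0,0],[0,0,0]],[10,[0,0,0],[0,0,0]],[10,[0,0,0],[0,0,0]],[10,[0,0,0],[0,0,0]],[10,[0,0,0],[0,0,0]]], newtons=40)

```text
time_s: 31.6
tcp_pos: [429.8, -147.4, 17.3]
orientation: [0.7, 3.062, -0.0]
force: [-0.6, 0.6, 6.3]
opening: 18.9
grasp_force: 39.4
```

Request:
step_arm(commands=[[10,[0,0,-0.3],[0,0,0]],[10,[0,0,-0.7],[0,0,0]],[10,[0,0,-0.9],[0,0,0]],[10,[0,0,-0.9],[0,0,0]],[10,[0,0,-0.9],[0,0,0]],[10,[0,0,-0.9],[0,0,0]],[10,[0,0,-0.9],[0,0,0]],[10,[0,0,-0.9],[0,0,0]],[10,[0,0,-0.8],[0,0,-0.15]],[10,[0,0,-0.4],[0,0,-0.15]],[10,[0,0,0],[0,0,-0.15]],[10,[0,0,0],[0,0,0]]])

```text
time_s: 32.8
tcp_pos: [429.4, -147.4, 207.4]
orientation: [-0.002, 3.141, -0.001]
force: [0.8, 0.5, -0.8]
opening: 18.7
grasp_force: 39.3
```

Request:
step_arm(commands=[[10,[-0.46,-0.83,0],[0,0,0]],[10,[-0.46,-0.83,0],[0,0,0]],[10,[-0.46,-0.83,0],[0,0,0]],[10,[-0.46,-0.83,0],[0,0,0]],[10,[-0.46,-0.83,0],[0,0,0]],[10,[-0.46,-0.83,0],[0,0,0]],[10,[-0.42,-0.83,0],[0,0,0]],[10,[0,0,0],[0,0,-0.14]],[10,[0,0,0],[0,0,-0.14]],[10,[0,0,0],[0,0,0]],[10,[0,0,0],[0,0,0]]])

```text
time_s: 33.9
tcp_pos: [508.6, -292.4, 206.4]
orientation: [0.429, -3.111, -0.001]
force: [0.1, -0.0, -0.0]
opening: 18.6
grasp_force: 39.3
```

```bash
python3 - <<'E'
from h import *
go(509.2,-292.7,108,np.pi+.28); im,ci=wshot("w7")
for c,s,m in blobs(im,(120,150,160),(245,255,255),2000):print(c.round(),s,rect(m,90,ci))
v=im.copy()
for cx,z,l,w in ((0,90,170,60),(0,16,200,110)):
    R=np.array([[np.cos(.28),-np.sin(.28)],[np.sin(.28),np.cos(.28)]])
    q=np.array([[l,w],[l,-w],[-l,-w],[-l,w]])/2@R.T+[509.2,-292.4]
    cv2.polylines(v,[w2px(np.c_[q,[z]*4],ci).round().astype(np.int32)],True,(0,255,0) if z>50 else (255,0,0),1)
cv2.imwrite("pics/v7.png",v)
E
```

```text
t 33.9 tcp [ 508.6 -292.4  206.4] yaw -2.867 z [-0.001  0.001 -1.   ] F [ 0.1 -0.  -0. ] op 18.6 g 39.3
go [-0.02 -0.02  3.93] wz -0.006
[56. 76.] [   0    0   97  188 5838] (array([ 469.6, -470.1,  108.3,   50.1]), 0.164)
[327. 185.] [  260    86   132   225 16345] (array([ 489.4, -297.9,  149.3,   82.7]), 0.275)
[ 86. 289.] [  43  252   87   77 3082] (array([ 591.6, -441.2,   59.7,   58.9]), -1.298)
```

View pics/v7.png

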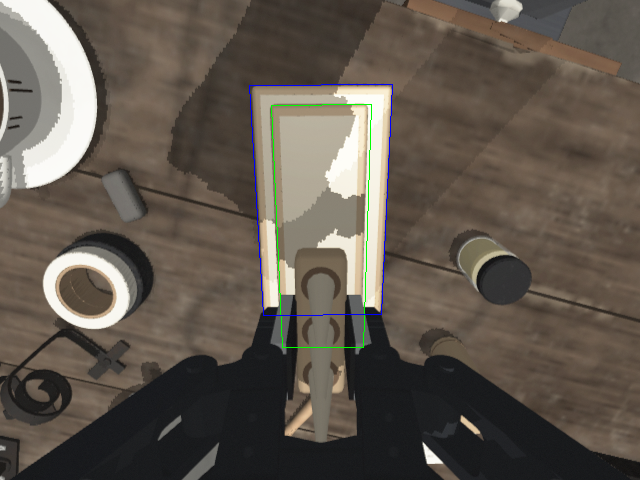

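The predicted outlines (green for the narrow shelf, blue for the wide one) match the image, and the held cone pack is aligned lengthwise. Lowering it.

Request:
step_arm(commands=[[10,[-0.02,0,0.5],[0,0,0]],[10,[0,0,0.8],[0,0,0]],[10,[0,0,0.8],[0,0,0]],[10,[0,0,0.8],[0,0,0]],[10,[0,0,0.5],[0,0,0]],[10,[0,0,0.3],[0,0,0]],[10,[0,0,0.12],[0,0,0]],[10,[0,0,0.04],[0,0,0]],[10,[0,0,0],[0,0,0]],[10,[0,0,0],[0,0,0]]])

```text
time_s: 34.95
tcp_pos: [510.0, -292.8, 111.1]
orientation: [-0.438, 3.11, -0.001]
force: [-0.1, -0.4, -0.2]
opening: 18.8
grasp_force: 39.3
```

Request:
step_arm(commands=[[10,[0.02,0,0.08],[0,0,0]],[10,[0,0,0.03],[0,0,0]],[10,[0,0,0.02],[0,0,0]],[10,[0,0,0],[0,0,0]],[10,[0,0,0],[0,0,0]]])

```text
time_s: 35.45
tcp_pos: [509.0, -292.7, 107.3]
orientation: [0.439, -3.111, 0.0]
force: [-1.9, -0.6, 4.5]
opening: 18.8
grasp_force: 39.7
```

Request:
step_arm(commands=[[24,[0,0,0],[0,0,0]],[32,[0,0,0],[0,0,0]],[45,[0,0,0],[0,0,0]],[55,[0,0,0],[0,0,0]],[55,[0,0,-0.4],[0,0,0]],[55,[0,0,-0.9],[0,0,0]],[55,[0,0,-0.9],[0,0,0]],[55,[0,0,-0.9],[0,0,0]],[55,[0,0,-0.9],[0,0,0]],[55,[-0.9,0,0],[0,0,0]],[55,[-0.9,0,0],[0,0,0]],[55,[-0.9,0,0],[0,0,0]],[55,[0,0,0],[0,0,0]],[55,[0,0,0],[0,0,0]]])

```text
time_s: 36.85
tcp_pos: [574.0, -273.6, 207.3]
orientation: [0.44, -3.11, -0.0]
force: [0.0, 0.7, -0.1]
opening: 55.1
grasp_force: 0.0
```

```bash
python3 - <<'E'
from h import *
st(); im,ci=wshot("w8"); s=capture("scene")[:,:,::-1]
v=np.hstack([cv2.resize(im,(400,300)),cv2.resize(s[230:410,330:570],(400,300))]); cv2.imwrite("pics/v8.png",v)
E
```

```text
t 36.85 tcp [ 574.  -273.6  207.3] yaw -2.86 z [-0.  0. -1.] F [ 0.   0.7 -0.1] op 55.1 g 0.0
```

View pics/v8.png

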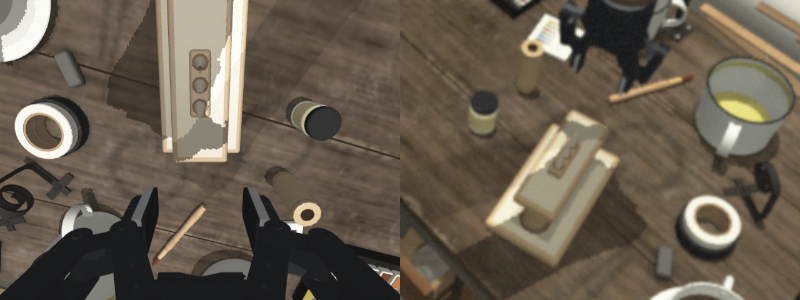

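The cone pack stands upright in the middle of the level narrow shelf, the tall prop and jar are still standing, and the gripper is clear. Handing in.

```bash
python3 -c "
from bench import workorder; print(workorder.job_done())"
```

```text
the job is handed in; nothing more can be done
None
```

The kiln setting is built and handed in: both short props stand on the ring marks, the narrow shelf lies across them, the cone pack stands on its middle, and the tall prop and jar are still where they were; no verdict was returned.

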